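# Find the warped griddle plate with a straightedge

## Task

One of the two upturned griddle plates on the wooden board is warped. Set the straightedge down (do not drop it) lengthwise along the middle of a plate, let go, and with shut fingers press gently, with about half a kilo and for a moment each, first on its red end and then on its plain end to find out whether it rocks; if it sits firm, do the same on the other plate. Leave the straightedge lying along the middle of the plate on which it rocks, and leave the other things on the worktop where they are.

Things in the scene. Friction and masses are not known exactly. Their poses are not given: they have to be found in the camera images.
- straightedge: Loose steel bar, 190 long (x) x 28 wide (y) x 10 mm thick, 0.25 to 0.5 kg. On its middle a black grip, 56 long (x) x 18 wide (y), from 10 to 40 mm above the bar's underside: pinch it across its 18 mm width. Origin: centre of the bar's underside; x points to the red end, z up. Starts flat on the worktop to the robot's right.
- red_end (a point): Press spot on the bar's top face at its red end, 80 mm from the bar's centre. 3 to 10 N is a good push; more than 15 N spoils the bar. On the warped plate the ends together give way by over 4 mm under a light push before they bear, by an unknown amount; on the flat one neither moves. All is hard steel: creep on to it at about 5 mm/s.
- plain_end (a point): Press spot on the top face of the bar at its plain steel end, 80 mm from the bar's centre on the other side. Same push. While fingers touch the bar its pose may not be read.
- board: Fixed wooden board, 300 (x) x 330 (y) x 18 mm thick, on which the two plates are held. Origin: centre of its underside.
- left_plate (a point): Centre of the underside of the left plate (board's +y side), on the board. x along the plate's length, z up. Each plate is a fixed dark steel slab, 240 (x) x 110 mm (y), with a lug at either end. One, left or right, is flat, its top 16 mm above this point; the other is bowed, a ridge across its middle at 19.5 mm, sloping down evenly to 10 to 16 mm at either end (unknown, unequal).
- right_plate (a point): The same point of the right plate (board's -y side).
- mug: Green mug, 80 mm wide, 95 mm tall; leave alone. Origin: centre of its underside.
- spoon: Wooden spoon, 220 mm long, lying to the right of the straightedge; leave alone.
- bowl: White bowl, 120 mm wide, 50 mm tall; leave alone. Origin: centre of its underside.
- spatula: Spatula, about 300 mm long, lying beyond the board; leave alone.
- pepper_mill: Wooden pepper mill, 52 mm wide, 125 mm tall; leave alone. Origin: centre of its underside.
- jar: Amber jar, 64 mm wide, 80 mm tall; leave alone. Origin: centre of its underside.
Mind the look-alikes: they are no part of the job. Leave any green look-alike of the straightedge alone.

How it is judged:
By the outcome, as a careful person would: the job done as asked, in the order asked, and still so for the second after the job is handed in, with the robot touching nothing.
It also fails if it takes over 72 s, if anything falls off the work surface, if the arm or the gripper's body presses on something with over 40 N, if the wrist force passes 120 N, or if a joint passes its speed limit or range.

## Robot

A 7-joint arm with a two-finger parallel gripper is mounted at the origin on the work surface. World frame = base frame: x ahead of the robot, y to its left, z up, the work surface at z = 0. Lengths are in m, angles in rad, forces in N, time in s.
With the tool pointing down it reaches from about 0.4 to 0.85 m from the base axis. Payload 6.9 kg.
Tool frame: the origin (TCP) lies on the centre line of the jaws, within the pads' length; the fingertips stand 14 mm ahead of it and the grasp point (between the pads) lies 5 mm behind it; z points along the fingers, y is the direction in which the jaws open and shut (so a half turn about z gives the same grasp; the last joint's range is limited). The gripper opens to 85 mm and grips with 20 to 120 N. Pads are 22 mm wide; open, the fingers measure 114 mm over their backs; the gripper's body (76 mm by 85 mm) begins 54 mm behind the grasp point. The pads swing forward as they close: fully open they stand 13 mm farther back than shut.
Start: joints at [1.23, 0.507, -0.238, 1.5, 0.126, 1.149, -0.155], TCP at [0.27, -0.564, 0.245] pointing down, gripper open.
Joint ranges: [-3.08, 3.08], [-0.24, 2.05], [-1.43, 1.35], [0, 2.5], [-1.52, 4.66], [0.17, 1.96], [-2.89, 2.89]. Speed limits (rad/s): [2.39, 2.39, 3.14, 3.14, 3.14, 3.14, 3.14].

## Interface

Orientations are given as [roll, pitch, yaw] about the fixed x, y, z axes, in that order (R = Rz(yaw) Ry(pitch) Rx(roll)).
In Python, from rig import readout, eyes, env gives the robot as it stands.
- The arm moves only by the tool apply_moves, never from a script. Its argument "commands" is a list of rows, each a list of 2 entries, a list of its own where there are three numbers: the shift along the tool's x, y, z in m, then the turn about the tool's z in degrees. In form: [[[x, y, z], twist], ...]. A call has 1 to 12 rows; each row is the pose to reach, as a shift and turn from the pose commanded when the call began, along the tool's axes at that moment; what a row does not reach only later rows make up. A row lasts 1/12 s, in which the tool goes at most 41.7 mm and 7.16 degrees, less where a joint would pass 70% of its speed; a pose out of reach is approached as far as the arm can. A call with a gripper value outside its range is refused whole. "claw" is the closure, from -1 (fully open) to 1 (shut), set as the call begins (left out, the last holds). The fingers move at their own pace and stop on an object; "force" is the grip in N (left out, the last holds). Time passes only in rows, so rows that repeat a pose let the fingers close. It gives the time, the measured TCP pose, the force and the opening at its end, in the units of the state.
- readout.sense(): the state, without advancing time (a new reading comes with each control period).
- eyes.snapshot(name): name is "side" or "top"; returns a dict with "image" (400x640x3 uint8, red, green, blue), "fx", "fy", "cx", "cy" (pixels), "camera_from_world" (4x4, takes a point from world to camera coordinates). Camera axes: x right, y down, z forward; pixel columns grow to the right and rows downward; lengths in m; the calibration is good to about 2 mm. A picture is of the moment at which its call begins. There is no depth.
- env.sign_off(): hands the job in, once; it reports no verdict.
The state is a dict: "t": time; "joint_positions": joint angles; "joint_velocities": joint speeds; "joint_torque": joint torques, N m; "tcp_pos": TCP position; "tcp_rot": TCP orientation; "force": force on the tool from outside, world axes, zero at the start; "torque": the same for the moment, N m; "grip_width": opening from 0.0 (shut) to 1.0 (fully open).
Only numpy, scipy, OpenCV 4.12 (cv2) and the standard library are available. Lean on these libraries where they do the work, as an engineer would, in place of code of your own. Each camera call takes 0.05 s, during which the arm holds its last target.

## Working session

There is one attempt and no reset: what is moved stays moved. The work goes in short steps, Python scripts to look and compute and a tool call to move; the robot and the scene stay as the last step left them, time stands still between calls to the robot, and variables do not carry over. Pictures are saved under pics/ and viewed, and the job is handed in when it is done.

Besides the shell and the picture viewer there is one more tool, called after ">>>" as name(argument=value, ...), one argument or row to a line, values as JSON. apply_moves: Moves the arm, as the interface text tells. Its arguments: {"type":"object","properties":{"commands":{"type":"array"},"claw":{"type":"number"},"force":{"type":"number"}},"required":["commands"]}

```bash
ls; mkdir -p pics; python3 - <<'E'
from rig import readout, eyes, env
import cv2,json
s=readout.sense()
for k,v in s.items(): print(k,v)
for n in("side","top"):
    d=eyes.snapshot(n)
    cv2.imwrite(f"pics/{n}0.png",d["image"][:,:,::-1])
    print(n,d["fx"],d["fy"],d["cx"],d["cy"],d["camera_from_world"])
E
```

```text
pics
t 0.0
joint_positions [ 1.22951224  0.50834619 -0.23750984  1.5011368   0.12571166  1.1489462
 -0.15477288]
joint_velocities [ 8.51292991e-04  2.37945616e-04 -4.62846926e-05 -2.00864621e-03
 -2.19357924e-03 -1.55233978e-04  6.52549188e-04]
joint_torque [-6.76728689e-06 -6.20587921e+01 -2.18639083e+00 -2.49648392e+01
  1.27674590e-02  1.20211893e-02 -1.35211880e-05]
tcp_pos [ 0.26974522 -0.5632438   0.24442261]
tcp_rot [-3.13974745e+00  5.80417524e-05  4.46820755e-01]
force [ 0.66412702 -0.19896025  0.24059013]
torque [-0.00568166 -0.03937669  0.04854282]
grip_width 1.0013555034939994
side 510.7327266878685 510.7327266878685 318.747583615116 200.64862115376047 [[-0.89841995 -0.43853191  0.0230511   0.47925522]
 [-0.27425094  0.51931308 -0.80938269  0.18174021]
 [ 0.3429694  -0.73348735 -0.58682902  1.61352369]
 [ 0.          0.          0.          1.        ]]
top 494.0409166868607 494.0409166868607 321.73845349507275 198.41737210151464 [[-0.00855136 -0.99994006  0.00683678  0.00246927]
 [-0.99599572  0.00790877 -0.08905039  0.55213225]
 [ 0.08899098 -0.0075709  -0.99600366  1.55054289]
 [ 0.          0.          0.          1.        ]]
```

View pics/top0.png

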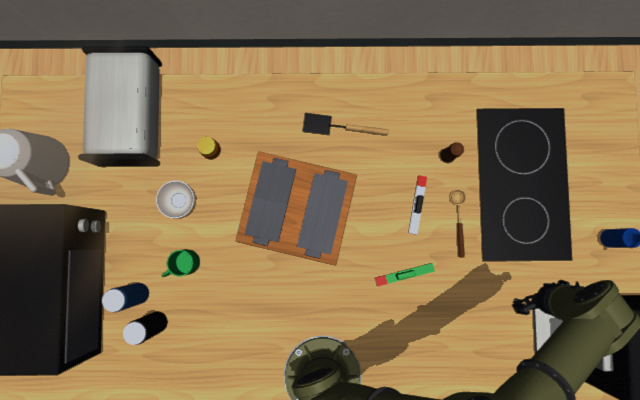

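View pics/side0.png

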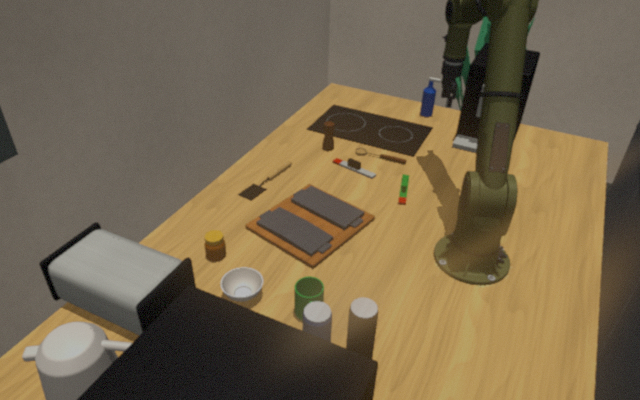

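In the top view, the straightedge candidates are the steel bar with a red end and black grip at (418,205), and a green bar with a red end at (405,273). The steel one fits; the green one is the look-alike. The board is at (296,209), with plates at (270,202) on the left and (323,214) on the right. I'll enlarge this to confirm.

```bash
python3 - <<'E'
import cv2
a=cv2.imread("pics/top0.png")
cv2.imwrite("pics/bar_crop.png",cv2.resize(a[165:295,360:480],None,fx=4.6,fy=4.6,interpolation=cv2.INTER_CUBIC))
cv2.imwrite("pics/board_crop.png",cv2.resize(a[145:270,228:363],None,fx=4.6,fy=4.6,interpolation=cv2.INTER_CUBIC))
E
```

```text
(no output)
```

View pics/bar_crop.png

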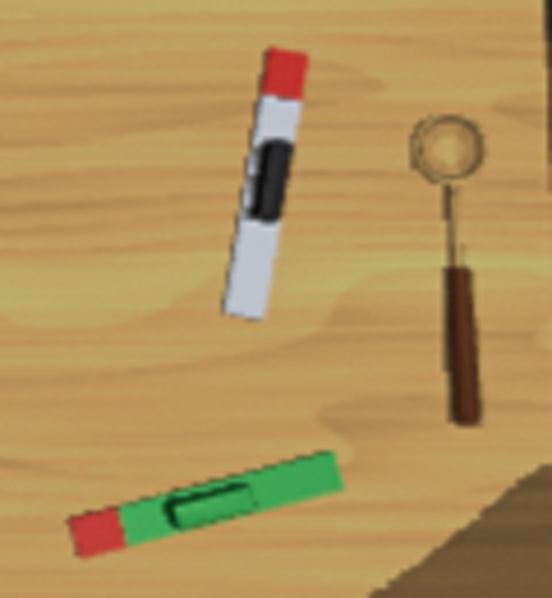

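View pics/board_crop.png

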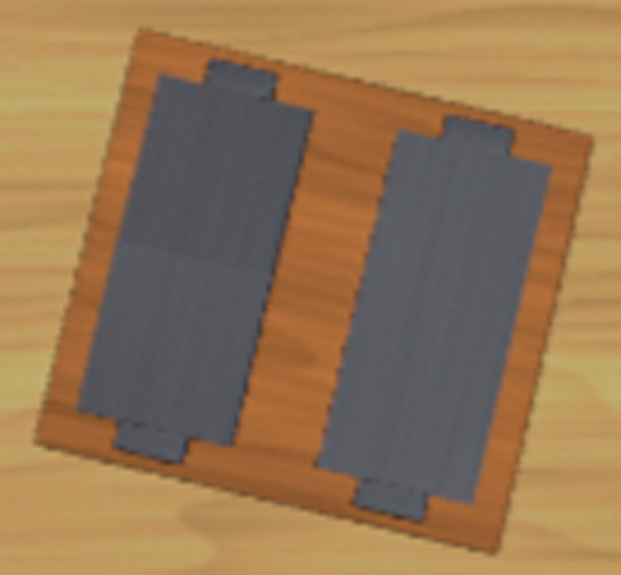

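The crop confirms it: the steel bar has a white body, a black grip and its red end at the top. The left plate shows a shade break across its middle, at crop (195,255), which suggests a ridge. I'll measure both now.

```bash
cat > h.py <<'E'
import numpy as np, cv2
from rig import readout, eyes
from scipy.optimize import least_squares
def ray(d,u,v,z):
    T=d["camera_from_world"];R=T[:3,:3];t=T[:3,3];c=-R.T@t
    r=R.T@np.array([(u-d["cx"])/d["fx"],(v-d["cy"])/d["fy"],1])
    return c+r*(z-c[2])/r[2]
def proj(d,p):
    T=d["camera_from_world"];q=T[:3,:3]@np.asarray(p)+T[:3,3]
    return np.array([d["fx"]*q[0]/q[2]+d["cx"],d["fy"]*q[1]/q[2]+d["cy"]])
def rect(c,off,z,d,s=4.6):
    P=[ray(d,(u+.5)/s-.5+off[0],(v+.5)/s-.5+off[1],z)[:2] for u,v in c]
    return np.array(P)
def rep(n,P): # order: xend-left(+y), xend-right, -x right, -x left
    c=P.mean(0);ax=(P[0]+P[1]-P[2]-P[3])/2;ay=(P[0]+P[3]-P[1]-P[2])/2
    print(n,"c",c.round(4),"L",np.linalg.norm(ax).round(4),"W",np.linalg.norm(ay).round(4),"yaw",np.degrees(np.arctan2(ax[1],ax[0])).round(2),np.degrees(np.arctan2(-ay[0],ay[1])).round(2))
E
python3 - <<'E'
from h import *
d=eyes.snapshot("top")
rep("bar",rect([(269,48),(308,55),(264,320),(224,312)],(360,165),.01,d))
rep("board",rect([(138,30),(594,135),(497,553),(36,442)],(228,145),.018,d))
rep("left",rect([(157,75),(314,111),(235,445),(78,410)],(228,145),.018+.013,d))
rep("right",rect([(398,129),(551,167),(475,502),(317,467)],(228,145),.018+.016,d))
# masks in both cams: bar red / white
for n in("top","side"):
    d=eyes.snapshot(n);im=d["image"].astype(int);cv2.imwrite(f"pics/{n}1.png",d["image"][:,:,::-1])
s=cv2.imread("pics/side1.png")
cv2.imwrite("pics/s_bar.png",cv2.resize(s[140:210,310:430],None,fx=6,fy=6,interpolation=cv2.INTER_CUBIC))
cv2.imwrite("pics/s_board.png",cv2.resize(s[180:268,240:380],None,fx=5.5,fy=5.5,interpolation=cv2.INTER_CUBIC))
E
```

```text
bar c [ 0.5317 -0.3103] L 0.1888 W 0.0281 yaw -10.99 -11.26
board c [0.525  0.0792] L 0.2968 W 0.3274 yaw -13.69 -13.73
left c [0.5448 0.1613] L 0.2373 W 0.1111 yaw -13.22 -13.23
right c [ 0.5047 -0.0033] L 0.2378 W 0.1097 yaw -13.61 -13.7
```

View pics/s_board.png

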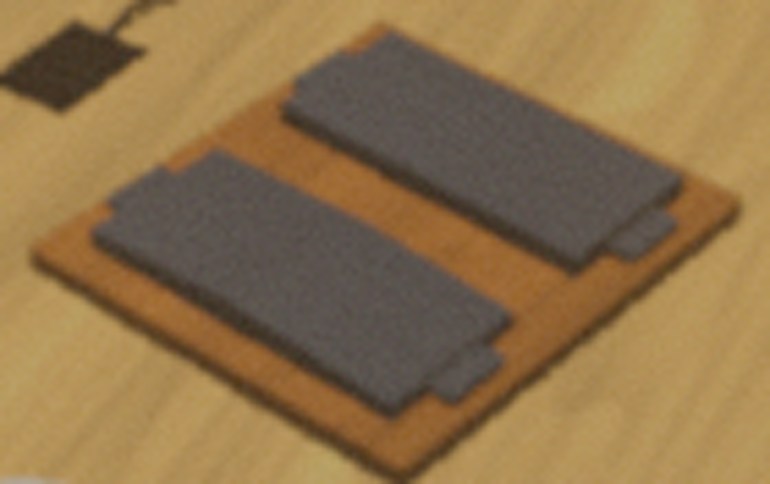

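View pics/s_bar.png

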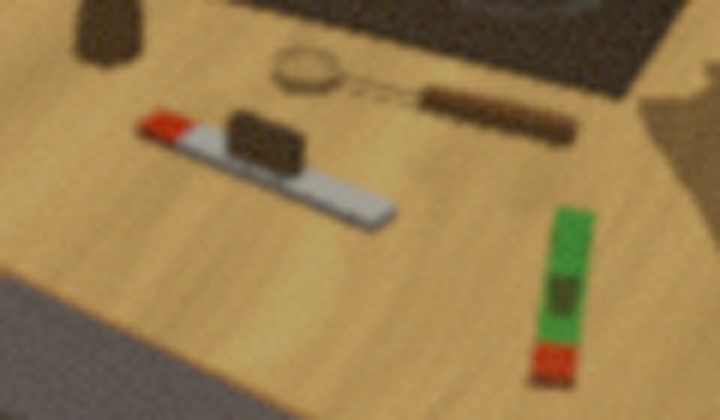

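```bash
cat >> h.py <<'E'
def go(x,y,z,yaw):
    s=readout.sense();p=s["tcp_pos"];r=s["tcp_rot"]
    from scipy.spatial.transform import Rotation as Ro
    R=Ro.from_euler("xyz",r).as_matrix()
    tw=(np.degrees(r[2])-yaw+180)%360-180
    print("t",round(s["t"],2),"p",p.round(4),"rpy",np.degrees(r).round(2),"F",s["force"].round(2),"grip",round(s["grip_width"],3))
    print("shift",(R.T@(np.array([x,y,z])-p)).round(4),"twist",round(tw,2))
E
python3 -c "
from h import *
go(.5317,-.3103,.13,-11.1)"
```

```text
t 0.25 p [ 0.2699 -0.5635  0.2449] rpy [-179.95    0.     25.6 ] F [ 1.48 -0.56  0.52] grip 1.001
shift [ 0.3455 -0.1151  0.115 ] twist 36.7
```

>>> apply_moves(
  commands=[
    [[0.3455,-0.1151,0.115],36.7],
    [[0.3455,-0.1151,0.115],36.7],
    [[0.3455,-0.1151,0.115],36.7],
    [[0.3455,-0.1151,0.115],36.7],
    [[0.3455,-0.1151,0.115],36.7],
    [[0.3455,-0.1151,0.115],36.7],
    [[0.3455,-0.1151,0.115],36.7],
    [[0.3455,-0.1151,0.115],36.7],
    [[0.3455,-0.1151,0.115],36.7],
    [[0.3455,-0.1151,0.115],36.7],
    [[0.3455,-0.1151,0.115],36.7],
    [[0.3455,-0.1151,0.115],36.7],
  ],
  claw=-0.2,
  force=40,
)

```text
t: 1.25
tcp_pos: [0.5319, -0.3103, 0.1299]
tcp_rot: [3.141, 0.001, -0.192]
force: [-0.7, -0.1, -0.6]
grip_width: 0.601
```

```bash
python3 -c "
from h import *
go(.5317,-.3103,.03,-11.1)
for n in('top','side'):
    cv2.imwrite(f'pics/{n}2.png',eyes.snapshot(n)['image'][:,:,::-1])
a=cv2.imread('pics/top2.png')[150:290,340:500];b=cv2.imread('pics/side2.png')[80:220,290:450]
cv2.imwrite('pics/c2.png',cv2.resize(np.hstack([a,b]),None,fx=2.5,fy=2.5))"
```

```text
t 1.25 p [ 0.5319 -0.3103  0.1299] rpy [ 1.7999e+02  6.0000e-02 -1.1020e+01] F [-0.72 -0.06 -0.58] grip 0.601
shift [-0.0001  0.      0.0999] twist 0.08
```

View pics/c2.png

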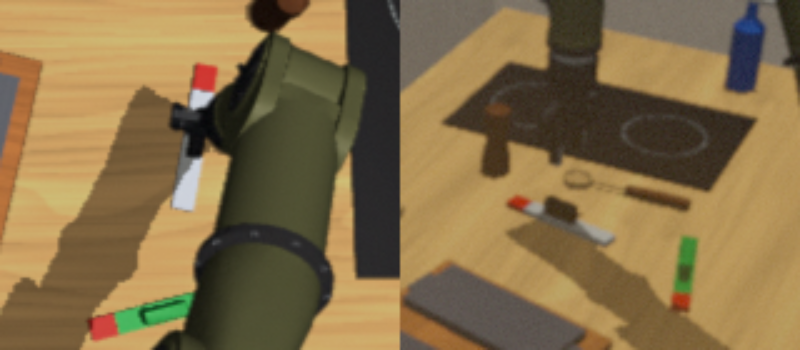

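The open gripper stands over the bar's grip and nothing was disturbed. Now I'll descend and then grip.

>>> apply_moves(
  commands=[
    [[0,0,0.035],0],
    [[0,0,0.065],0],
    [[0,0,0.085],0],
    [[0,0,0.095],0],
    [[0,0,0.1],0],
    [[0,0,0.1],0],
  ],
)

```text
t: 1.85
tcp_pos: [0.5311, -0.3116, 0.0301]
tcp_rot: [3.141, 0.001, -0.195]
force: [-0.1, 0.1, 0.2]
grip_width: 0.603
```

>>> apply_moves(
  commands=[
    [[0,0,0],0],
    [[0,0,0],0],
    [[0,0,0],0],
    [[0,0,0],0],
    [[0,0,0],0],
    [[0,0,0],0],
  ],
  claw=1,
  force=50,
)

```text
t: 2.35
tcp_pos: [0.5327, -0.3113, 0.0319]
tcp_rot: [3.14, -0.003, -0.194]
force: [-0.7, 0.4, 6.6]
grip_width: 0.199
```

>>> apply_moves(
  commands=[
    [[0,0,-0.01],0],
    [[0,0,-0.03],0],
    [[0,0,-0.06],0],
    [[0,0,-0.1],0],
    [[0,0,-0.1],0],
    [[0,0,-0.1],0],
  ],
)

```text
t: 2.85
tcp_pos: [0.5331, -0.3111, 0.1333]
tcp_rot: [3.14, -0.005, -0.194]
force: [0.3, -0.7, -3.4]
grip_width: 0.202
```

```bash
python3 -c "
from h import *
go(.5448,.1613,.13,-13.5)
for n in('top','side'):
    cv2.imwrite(f'pics/{n}3.png',eyes.snapshot(n)['image'][:,:,::-1])
a=cv2.imread('pics/top3.png')[150:290,340:500];b=cv2.imread('pics/side3.png')[80:220,290:450]
cv2.imwrite('pics/c3.png',cv2.resize(np.hstack([a,b]),None,fx=2.5,fy=2.5))"
```

```text
t 2.85 p [ 0.5331 -0.3111  0.1333] rpy [179.91  -0.28 -11.1 ] F [ 0.32 -0.68 -3.42] grip 0.202
shift [-0.0795 -0.4658  0.0022] twist 2.4
```

View pics/c3.png

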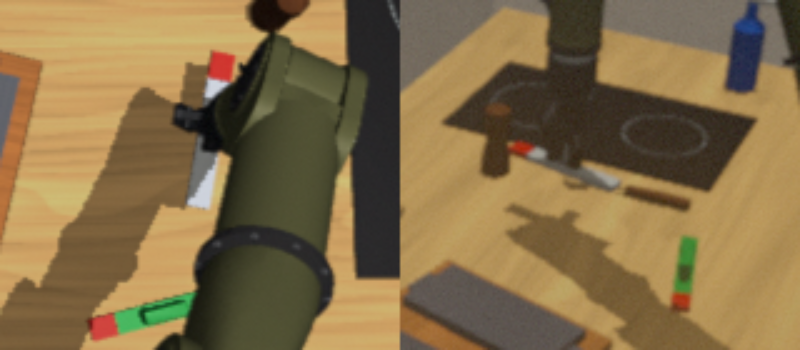

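The bar is held level, with about 3.4 N of weight. Next I'll carry it over the left plate.

>>> apply_moves(
  commands=[
    [[-0.005,-0.03,0],2.4],
    [[-0.01,-0.065,0],2.4],
    [[-0.018,-0.105,0],2.4],
    [[-0.025,-0.145,0],2.4],
    [[-0.032,-0.185,0],2.4],
    [[-0.039,-0.225,0],2.4],
    [[-0.045,-0.265,0],2.4],
    [[-0.052,-0.305,0],2.4],
    [[-0.059,-0.345,0],2.4],
    [[-0.066,-0.385,0],2.4],
    [[-0.072,-0.42,0],2.4],
    [[-0.076,-0.446,0],2.4],
  ],
)

```text
t: 3.95
tcp_pos: [0.5414, 0.1459, 0.1287]
tcp_rot: [-3.142, 0.004, -0.232]
force: [0.3, 0.7, -2.7]
grip_width: 0.198
```

>>> apply_moves(
  commands=[
    [[-0.003,-0.014,0],0],
    [[-0.0035,-0.0195,0],0],
    [[-0.0035,-0.0195,0.01],0],
    [[-0.0035,-0.0195,0.025],0],
    [[-0.0035,-0.0195,0.035],0],
    [[-0.0035,-0.0195,0.04],0],
    [[-0.0035,-0.0195,0.04],0],
    [[-0.0035,-0.0195,0.04],0],
  ],
)

```text
t: 4.62
tcp_pos: [0.5443, 0.1602, 0.0899]
tcp_rot: [3.141, 0.001, -0.237]
force: [0.2, -0.1, -2.4]
grip_width: 0.203
```

```bash
python3 -c "
from h import *
go(.5448,.1613,.08,-13.5)
for n in('top','side'):
    cv2.imwrite(f'pics/{n}4.png',eyes.snapshot(n)['image'][:,:,::-1])
a=cv2.imread('pics/top4.png')[140:280,200:360];b=cv2.imread('pics/side4.png')[140:280,230:390]
cv2.imwrite('pics/c4.png',cv2.resize(np.hstack([a,b]),None,fx=2.5,fy=2.5))"
```

```text
t 4.62 p [0.5443 0.1602 0.0899] rpy [ 1.7995e+02  4.0000e-02 -1.3590e+01] F [ 0.19 -0.05 -2.38] grip 0.203
shift [ 0.0002 -0.0011  0.0099] twist -0.09
```

View pics/c4.png

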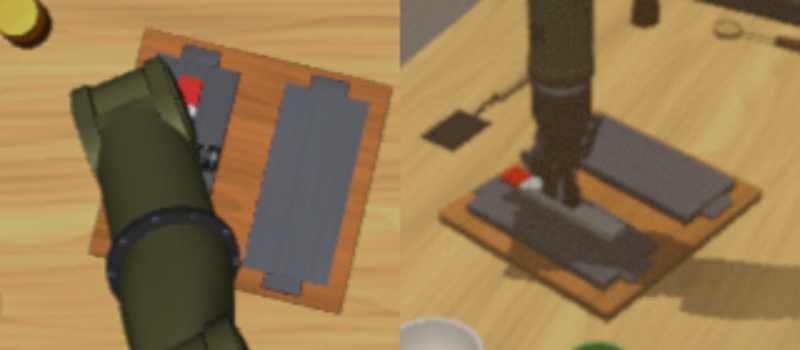

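>>> apply_moves(
  commands=[
    [[0,-0.001,0.004],0],
    [[0,-0.001,0.008],0],
    [[0,-0.001,0.012],0],
    [[0,-0.001,0.014],0],
    [[0,-0.001,0.015],0],
    [[0,-0.001,0.016],0],
    [[0,-0.001,0.0165],0],
    [[0,-0.001,0.017],0],
    [[0,-0.001,0.017],0],
    [[0,-0.001,0.017],0],
  ],
)

```text
t: 5.55
tcp_pos: [0.5446, 0.1625, 0.0733]
tcp_rot: [-3.142, -0.0, -0.236]
force: [0.3, 0.2, -2.1]
grip_width: 0.198
```

>>> apply_moves(
  commands=[
    [[0,0,0.0004],0],
    [[0,0,0.0008],0],
    [[0,0,0.0012],0],
    [[0,0,0.0016],0],
    [[0,0,0.002],0],
    [[0,0,0.0024],0],
    [[0,0,0.0024],0],
  ],
)

```text
t: 6.13
tcp_pos: [0.5445, 0.1625, 0.0708]
tcp_rot: [3.142, 0.0, -0.236]
force: [-0.0, -0.3, -3.0]
grip_width: 0.201
```

>>> apply_moves(
  commands=[
    [[0,0,0.0004],0],
    [[0,0,0.0008],0],
    [[0,0,0.0012],0],
    [[0,0,0.0012],0],
  ],
)

```text
t: 6.47
tcp_pos: [0.5445, 0.1625, 0.0696]
tcp_rot: [3.142, 0.0, -0.236]
force: [-0.6, -0.2, -3.7]
grip_width: 0.195
```

>>> apply_moves(
  commands=[
    [[0,0,0.0004],0],
    [[0,0,0.0008],0],
    [[0,0,0.0008],0],
  ],
)

```text
t: 6.72
tcp_pos: [0.5446, 0.1625, 0.0693]
tcp_rot: [-3.141, -0.0, -0.236]
force: [-2.0, -0.0, 2.3]
grip_width: 0.201
```

Contact was at TCP z 0.0693, which puts the bar's underside near 37.5 mm. That fits the ridge height; the flat plate would give 34. Now I'll let go.

>>> apply_moves(
  commands=[
    [[0,0,0],0],
    [[0,0,0],0],
    [[0,0,0],0],
    [[0,0,0],0],
  ],
  claw=0.1,
)

```text
t: 7.05
tcp_pos: [0.5447, 0.1625, 0.069]
tcp_rot: [-3.141, -0.0, -0.236]
force: [-0.2, -0.8, 0.6]
grip_width: 0.451
```

>>> apply_moves(
  commands=[
    [[0,0,-0.01],0],
    [[0,0,-0.03],0],
    [[0,0,-0.06],0],
    [[0,0,-0.09],0],
    [[0,0,-0.1],0],
    [[0,0,-0.1],0],
  ],
)

```text
t: 7.55
tcp_pos: [0.5462, 0.163, 0.1725]
tcp_rot: [-3.138, -0.005, -0.236]
force: [-0.1, 0.7, 0.9]
grip_width: 0.45
```

```bash
python3 -c "
from h import *
go(.6223,.1426,.12,-13.5)
for n in('top','side'):
    cv2.imwrite(f'pics/{n}5.png',eyes.snapshot(n)['image'][:,:,::-1])
a=cv2.imread('pics/top5.png')[140:280,200:360];b=cv2.imread('pics/side5.png')[140:280,230:390]
cv2.imwrite('pics/c5.png',cv2.resize(np.hstack([a,b]),None,fx=2.5,fy=2.5,interpolation=cv2.INTER_CUBIC))"
```

```text
t 7.55 p [0.5462 0.163  0.1725] rpy [-179.81   -0.3   -13.51] F [-0.13  0.71  0.91] grip 0.45
shift [0.0785 0.0023 0.0529] twist -0.01
```

View pics/c5.png

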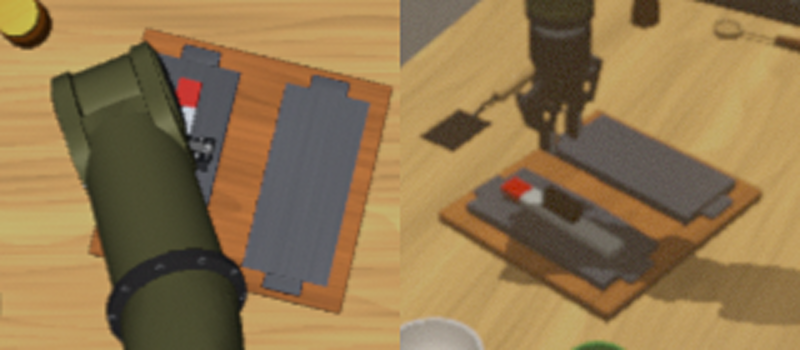

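```bash
python3 -c "
from h import *
for n,box in(('top',(170,195,260,290)),('side',(200,230,425-200,450))):
    d=eyes.snapshot(n);im=d['image'].astype(int)
    m=(im[...,0]>150)&(im[...,1]<90)&(im[...,2]<90)
    ys,xs=np.where(m);k=(xs>200)&(xs<300)&(ys>160)&(ys<250)
    print(n,xs[k].mean(),ys[k].mean(),k.sum())
    for z in(.042,.045,.0475,.05): print(z,ray(d,xs[k].mean(),ys[k].mean(),z).round(4))
d=eyes.snapshot('side');im=d['image'][195:255,265:345,::-1]
cv2.imwrite('pics/s6.png',cv2.resize(im,None,fx=9,fy=9,interpolation=cv2.INTER_CUBIC))
"
```

```text
top 274.8780487804878 176.32926829268294 82
0.042 [0.6219 0.1457 0.042 ]
0.045 [0.6215 0.1454 0.045 ]
0.0475 [0.6212 0.1452 0.0475]
0.05 [0.6208 0.145  0.05  ]
side 276.2857142857143 214.0204081632653 49
0.042 [0.6276 0.1329 0.042 ]
0.045 [0.6255 0.1363 0.045 ]
0.0475 [0.6239 0.1391 0.0475]
0.05 [0.6222 0.1419 0.05  ]
```

View pics/s6.png

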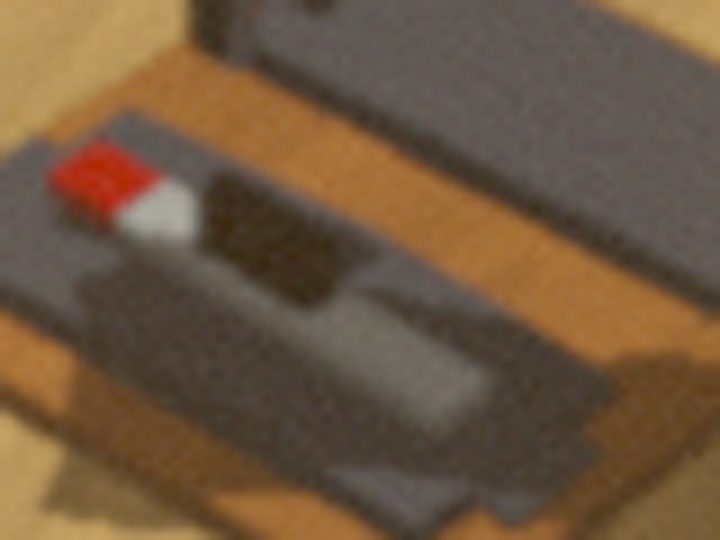

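The two views agree best for a red end at about z 50 mm, so it seems tipped up. The press spot is at about (0.621, 0.145). Next I'll shut the fingers and move above it.

>>> apply_moves(
  commands=[
    [[0.03,0.001,0],0],
    [[0.06,0.001,0],0],
    [[0.077,0.0005,0],0],
    [[0.077,0.0005,0.01],0],
    [[0.077,0.0005,0.03],0],
    [[0.077,0.0005,0.06],0],
    [[0.077,0.0005,0.08],0],
    [[0.077,0.0005,0.09],0],
    [[0.077,0.0005,0.09],0],
    [[0.077,0.0005,0.09],0],
  ],
  claw=1,
  force=40,
)

```text
t: 8.63
tcp_pos: [0.6188, 0.1442, 0.0784]
tcp_rot: [3.141, 0.002, -0.235]
force: [0.1, 0.9, 0.0]
grip_width: 0.001
```

```bash
python3 -c "
from h import *
go(.6212,.1448,.075,-13.5)
for n in('top','side'):
    cv2.imwrite(f'pics/{n}7.png',eyes.snapshot(n)['image'][:,:,::-1])
a=cv2.imread('pics/top7.png')[160:260,230:340];b=cv2.imread('pics/side7.png')[165:265,245:355]
cv2.imwrite('pics/c7.png',cv2.resize(np.hstack([a,b]),None,fx=3.6,fy=3.6,interpolation=cv2.INTER_CUBIC))"
```

```text
t 8.63 p [0.6188 0.1442 0.0784] rpy [ 1.7996e+02  9.0000e-02 -1.3480e+01] F [0.08 0.93 0.04] grip 0.001
shift [ 0.0022 -0.0012  0.0034] twist 0.02
```

View pics/c7.png

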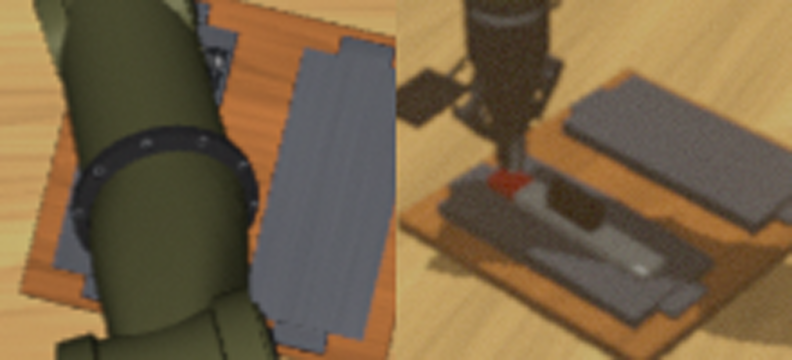

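The shut fingers hang about 12 mm above the red patch. Now I'll creep down.

>>> apply_moves(
  commands=[
    [[0.001,-0.0005,0.0015],0],
    [[0.002,-0.001,0.003],0],
    [[0.002,-0.001,0.004],0],
    [[0.002,-0.001,0.005],0],
    [[0.002,-0.001,0.006],0],
    [[0.002,-0.001,0.0065],0],
    [[0.002,-0.001,0.007],0],
    [[0.002,-0.001,0.0075],0],
    [[0.002,-0.001,0.0075],0],
  ],
)

```text
t: 9.48
tcp_pos: [0.6214, 0.1445, 0.0712]
tcp_rot: [3.142, 0.0, -0.236]
force: [-0.0, -0.2, -0.2]
grip_width: -0.0
```

>>> apply_moves(
  commands=[
    [[0,0,0.0004],0],
    [[0,0,0.0008],0],
    [[0,0,0.0012],0],
    [[0,0,0.0016],0],
    [[0,0,0.002],0],
  ],
)

```text
t: 9.9
tcp_pos: [0.6215, 0.1445, 0.0694]
tcp_rot: [-3.142, 0.0, -0.236]
force: [-0.5, 0.1, 0.1]
grip_width: -0.005
```

>>> apply_moves(
  commands=[
    [[0,0,0.0004],0],
    [[0,0,0.0008],0],
    [[0,0,0.0012],0],
  ],
)

```text
t: 10.15
tcp_pos: [0.6215, 0.1445, 0.0681]
tcp_rot: [-3.142, 0.0, -0.236]
force: [1.6, -0.1, -0.7]
grip_width: -0.0
```

>>> apply_moves(
  commands=[
    [[0,0,0.0004],0],
    [[0,0,0.0008],0],
    [[0,0,0.0012],0],
  ],
)

```text
t: 10.4
tcp_pos: [0.6215, 0.1445, 0.067]
tcp_rot: [-3.142, -0.0, -0.236]
force: [-0.2, -0.4, 0.5]
grip_width: 0.0
```

>>> apply_moves(
  commands=[
    [[0,0,0.0004],0],
    [[0,0,0.0008],0],
  ],
)

```text
t: 10.57
tcp_pos: [0.6215, 0.1445, 0.0662]
tcp_rot: [-3.142, -0.0, -0.236]
force: [-0.8, -0.2, 0.4]
grip_width: -0.007
```

>>> apply_moves(
  commands=[
    [[0,0,0.0004],0],
    [[0,0,0.0008],0],
  ],
)

```text
t: 10.73
tcp_pos: [0.6215, 0.1445, 0.0654]
tcp_rot: [-3.142, 0.0, -0.236]
force: [0.1, -0.4, 0.7]
grip_width: -0.001
```

>>> apply_moves(
  commands=[
    [[0,0,0.0004],0],
    [[0,0,0.0008],0],
  ],
)

```text
t: 10.9
tcp_pos: [0.6215, 0.1445, 0.0645]
tcp_rot: [-3.142, 0.0, -0.236]
force: [-0.0, -0.1, -1.1]
grip_width: 0.002
```

>>> apply_moves(
  commands=[
    [[0,0,0.0004],0],
    [[0,0,0.0008],0],
  ],
)

```text
t: 11.07
tcp_pos: [0.6215, 0.1445, 0.0637]
tcp_rot: [-3.142, 0.0, -0.236]
force: [-0.2, 0.8, -1.0]
grip_width: -0.003
```

>>> apply_moves(
  commands=[
    [[0,0,0.0004],0],
    [[0,0,0.0006],0],
  ],
)

```text
t: 11.23
tcp_pos: [0.6215, 0.1445, 0.0631]
tcp_rot: [3.142, 0.0, -0.236]
force: [0.4, -0.7, 0.2]
grip_width: 0.002
```

```bash
python3 -c "
from h import *
d=eyes.snapshot('side');im=d['image'][190:250,255:345,::-1]
cv2.imwrite('pics/s8.png',cv2.resize(im,None,fx=8.5,fy=8.5,interpolation=cv2.INTER_CUBIC))
"
```

```text
(no output)
```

View pics/s8.png

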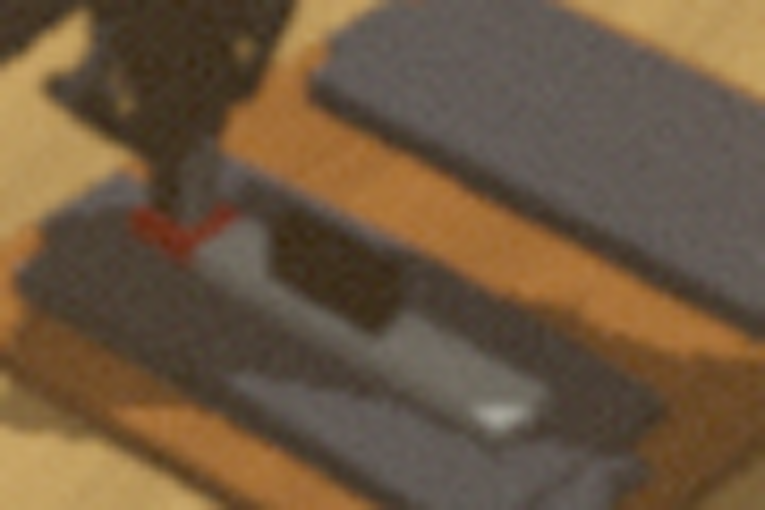

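The fingertips are at or just above the red patch, still with no load. I'll keep creeping.

>>> apply_moves(
  commands=[
    [[0,0,0.0004],0],
    [[0,0,0.0008],0],
  ],
)

```text
t: 11.45
tcp_pos: [0.6215, 0.1445, 0.0624]
tcp_rot: [-3.142, -0.0, -0.236]
force: [-0.0, -0.1, 0.1]
grip_width: 0.001
```

>>> apply_moves(
  commands=[
    [[0,0,0.0004],0],
    [[0,0,0.0007],0],
  ],
)

```text
t: 11.62
tcp_pos: [0.6215, 0.1445, 0.0616]
tcp_rot: [3.142, 0.0, -0.236]
force: [0.3, -0.5, -0.1]
grip_width: -0.0
```

>>> apply_moves(
  commands=[
    [[0,0,0.0004],0],
    [[0,0,0.0006],0],
  ],
)

```text
t: 11.78
tcp_pos: [0.6215, 0.1445, 0.061]
tcp_rot: [-3.142, 0.0, -0.236]
force: [0.4, -1.5, -0.4]
grip_width: 0.002
```

>>> apply_moves(
  commands=[
    [[0,0,0.0004],0],
  ],
)

```text
t: 11.87
tcp_pos: [0.6215, 0.1445, 0.0607]
tcp_rot: [-3.142, -0.0, -0.236]
force: [0.5, 0.4, 0.3]
grip_width: -0.0
```

>>> apply_moves(
  commands=[
    [[0,0,0.0004],0],
  ],
)

```text
t: 11.95
tcp_pos: [0.6215, 0.1445, 0.0603]
tcp_rot: [-3.142, -0.0, -0.236]
force: [-0.9, -0.7, 0.7]
grip_width: 0.003
```

>>> apply_moves(
  commands=[
    [[0,0,0.0004],0],
  ],
)

```text
t: 12.03
tcp_pos: [0.6215, 0.1445, 0.0599]
tcp_rot: [-3.142, -0.0, -0.236]
force: [-0.6, -0.0, 0.3]
grip_width: 0.002
```

>>> apply_moves(
  commands=[
    [[0,0,0.0004],0],
  ],
)

```text
t: 12.12
tcp_pos: [0.6215, 0.1445, 0.0595]
tcp_rot: [-3.142, -0.0, -0.236]
force: [0.5, -0.1, 0.5]
grip_width: -0.002
```

>>> apply_moves(
  commands=[
    [[0,0,0.0004],0],
  ],
)

```text
t: 12.2
tcp_pos: [0.6215, 0.1445, 0.059]
tcp_rot: [-3.142, 0.0, -0.236]
force: [-0.2, -0.2, 0.8]
grip_width: -0.003
```

```bash
python3 -c "
from h import *
d=eyes.snapshot('side');im=d['image'][190:250,255:345,::-1]
cv2.imwrite('pics/s9.png',cv2.resize(im,None,fx=8.5,fy=8.5,interpolation=cv2.INTER_CUBIC))
"
```

```text
(no output)
```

View pics/s9.png

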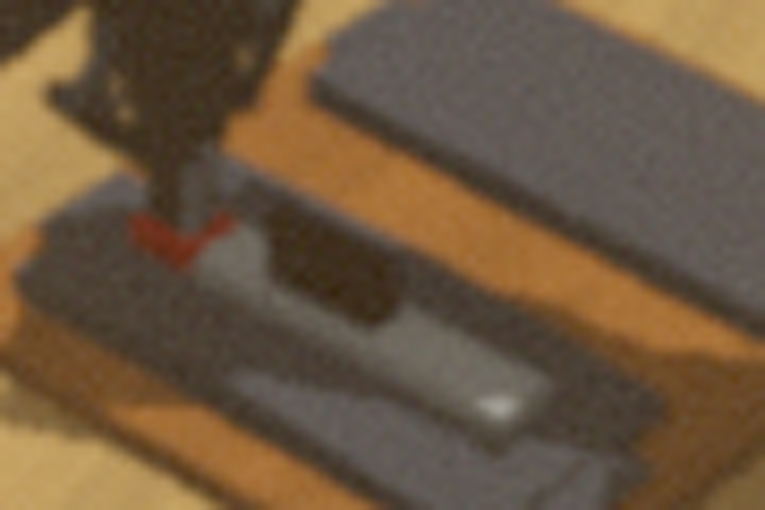

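The plain end has risen a little (from y≈430 to y≈420 in the crop) and the red end is moving down, so the bar is rocking. I'll continue until it bears.

>>> apply_moves(
  commands=[
    [[0,0,0.0004],0],
  ],
)

```text
t: 12.33
tcp_pos: [0.6215, 0.1445, 0.0587]
tcp_rot: [-3.142, -0.0, -0.236]
force: [-0.1, -0.2, 0.1]
grip_width: 0.002
```

>>> apply_moves(
  commands=[
    [[0,0,0.0004],0],
  ],
)

```text
t: 12.42
tcp_pos: [0.6215, 0.1445, 0.0583]
tcp_rot: [-3.142, -0.0, -0.236]
force: [0.8, 0.3, 0.2]
grip_width: 0.002
```

>>> apply_moves(
  commands=[
    [[0,0,0.0004],0],
  ],
)

```text
t: 12.5
tcp_pos: [0.6216, 0.1445, 0.058]
tcp_rot: [-3.142, -0.0, -0.236]
force: [-1.2, -0.4, 5.2]
grip_width: 0.004
```

>>> apply_moves(
  commands=[
    [[0,0,0.0004],0],
  ],
)

```text
t: 12.58
tcp_pos: [0.6216, 0.1445, 0.058]
tcp_rot: [-3.141, -0.0, -0.236]
force: [-2.5, -1.6, 8.2]
grip_width: -0.003
```

It bears at z 0.058 with 8 N. I'll ease off slightly and hold for half a second.

>>> apply_moves(
  commands=[
    [[0,0,-0.0003],0],
    [[0,0,-0.0003],0],
    [[0,0,-0.0003],0],
    [[0,0,-0.0003],0],
    [[0,0,-0.0003],0],
    [[0,0,-0.0003],0],
  ],
)

```text
t: 13.08
tcp_pos: [0.6216, 0.1445, 0.058]
tcp_rot: [-3.141, -0.0, -0.236]
force: [-1.2, -1.0, 6.5]
grip_width: 0.001
```

```bash
python3 -c "
from h import *
print(readout.sense()['force'])
d=eyes.snapshot('side');im=d['image'][190:250,255:345,::-1]
cv2.imwrite('pics/s10.png',cv2.resize(im,None,fx=8.5,fy=8.5,interpolation=cv2.INTER_CUBIC))
go(.544-.0778,.163+.0187,.1,-13.5)
"
```

```text
[-1.17049507 -1.01920162  6.53874088]
t 13.13 p [0.6216 0.1445 0.058 ] rpy [-1.7999e+02 -1.0000e-02 -1.3500e+01] F [-1.87 -0.47  5.19] grip -0.001
shift [-1.598e-01  1.000e-04 -4.200e-02] twist -0.0
```

View pics/s10.png

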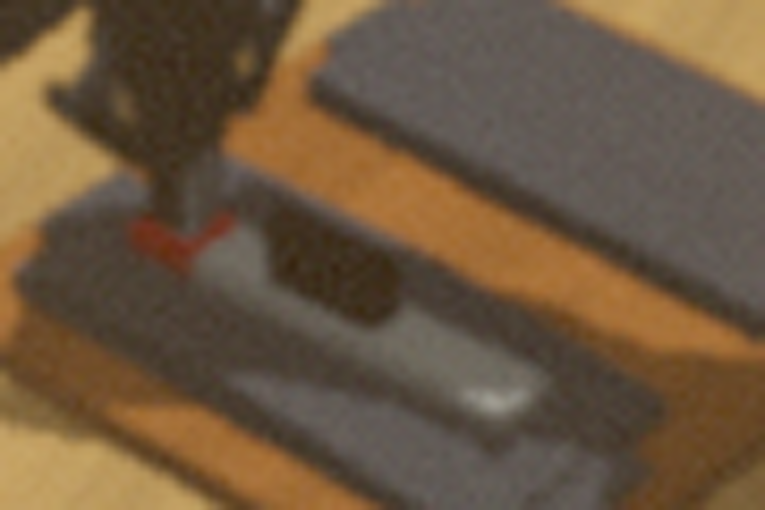

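The red end is held down at about 5–6 N. Now I'll lift off and move to the plain end.

>>> apply_moves(
  commands=[
    [[0,0,-0.001],0],
    [[0,0,-0.004],0],
    [[0,0,-0.02],0],
    [[0,0,-0.045],0],
    [[-0.01,0,-0.06],0],
    [[-0.04,0,-0.06],0],
    [[-0.08,0,-0.06],0],
    [[-0.12,0,-0.06],0],
    [[-0.15,0,-0.06],0],
    [[-0.16,0,-0.06],0],
    [[-0.16,0,-0.06],0],
    [[-0.16,0,-0.06],0],
  ],
)

```text
t: 14.13
tcp_pos: [0.4665, 0.1821, 0.1182]
tcp_rot: [-3.141, -0.001, -0.235]
force: [0.4, -0.6, -0.4]
grip_width: -0.0
```

```bash
python3 -c "
from h import *
go(.544-.0778,.163+.0187,.073,-13.5)
d=eyes.snapshot('side');im=d['image'][180:250,255:345,::-1]
cv2.imwrite('pics/s11.png',cv2.resize(im,None,fx=8,fy=8,interpolation=cv2.INTER_CUBIC))
d=eyes.snapshot('top');im=d['image'][150:270,220:370,::-1]
cv2.imwrite('pics/t11.png',cv2.resize(im,None,fx=5,fy=5,interpolation=cv2.INTER_CUBIC))
"
```

```text
t 14.13 p [0.4665 0.1821 0.1182] rpy [-1.7997e+02 -6.0000e-02 -1.3460e+01] F [ 0.37 -0.6  -0.43] grip -0.0
shift [-0.0003  0.0005  0.0452] twist 0.04
```

View pics/s11.png

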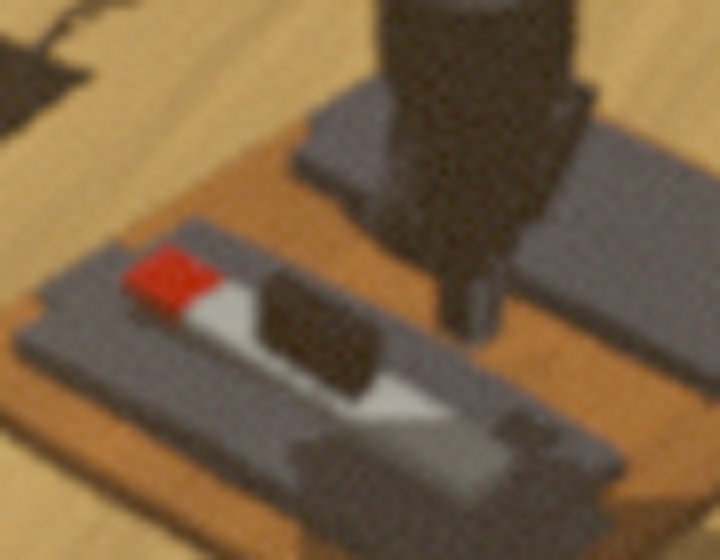

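View pics/t11.png

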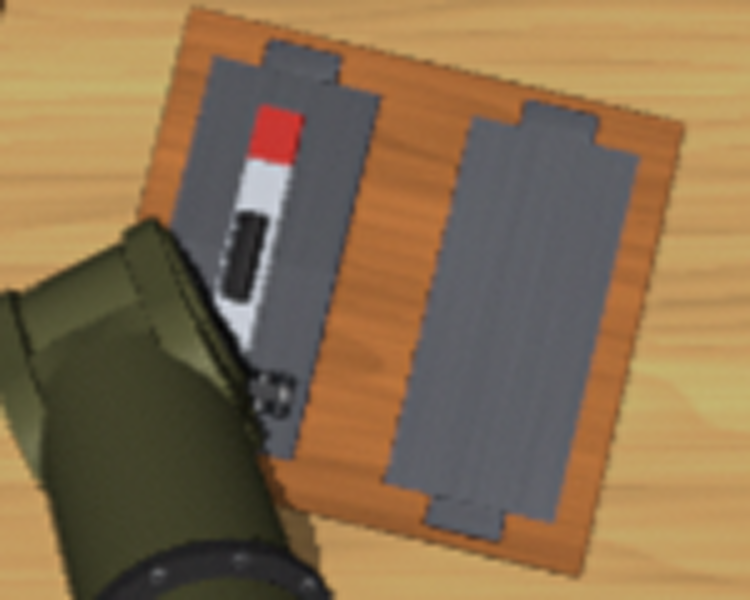

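The bar still lies along the left plate, red end at crop (277,135), and the fingers are above the plain end. Now I'll descend.

>>> apply_moves(
  commands=[
    [[0,0.0005,0.01],0],
    [[0,0.0005,0.025],0],
    [[0,0.0005,0.035],0],
    [[0,0.0005,0.04],0],
    [[0,0.0005,0.043],0],
    [[0,0.0005,0.045],0],
    [[0,0.0005,0.0455],0],
    [[0,0.0005,0.046],0],
    [[0,0.0005,0.0465],0],
    [[0,0.0005,0.0469],0],
    [[0,0.0005,0.0473],0],
    [[0,0.0005,0.0473],0],
  ],
)

```text
t: 15.23
tcp_pos: [0.4658, 0.1814, 0.0706]
tcp_rot: [-3.141, -0.0, -0.236]
force: [0.6, 0.1, -0.8]
grip_width: 0.002
```

>>> apply_moves(
  commands=[
    [[0,0,0.0004],0],
    [[0,0,0.0008],0],
    [[0,0,0.0012],0],
  ],
)

```text
t: 15.48
tcp_pos: [0.4658, 0.1814, 0.0693]
tcp_rot: [-3.141, -0.0, -0.236]
force: [0.7, 0.5, -0.3]
grip_width: -0.001
```

>>> apply_moves(
  commands=[
    [[0,0,0.0004],0],
    [[0,0,0.0008],0],
    [[0,0,0.0012],0],
  ],
)

```text
t: 15.73
tcp_pos: [0.4658, 0.1814, 0.068]
tcp_rot: [3.142, 0.0, -0.236]
force: [-0.5, 0.4, -0.5]
grip_width: 0.002
```

>>> apply_moves(
  commands=[
    [[0,0,0.0004],0],
    [[0,0,0.0008],0],
  ],
)

```text
t: 15.9
tcp_pos: [0.4658, 0.1814, 0.0672]
tcp_rot: [-3.142, 0.0, -0.236]
force: [0.8, 0.5, 0.7]
grip_width: -0.001
```

>>> apply_moves(
  commands=[
    [[0,0,0.0004],0],
    [[0,0,0.0008],0],
  ],
)

```text
t: 16.07
tcp_pos: [0.4658, 0.1814, 0.0664]
tcp_rot: [3.142, 0.0, -0.236]
force: [0.7, 0.1, -0.1]
grip_width: -0.001
```

>>> apply_moves(
  commands=[
    [[0,0,0.0004],0],
    [[0,0,0.0008],0],
  ],
)

```text
t: 16.23
tcp_pos: [0.4658, 0.1814, 0.0657]
tcp_rot: [-3.142, -0.0, -0.236]
force: [-0.1, -0.0, 0.4]
grip_width: -0.005
```

>>> apply_moves(
  commands=[
    [[0,0,0.0004],0],
    [[0,0,0.0008],0],
  ],
)

```text
t: 16.4
tcp_pos: [0.4658, 0.1814, 0.0649]
tcp_rot: [-3.142, 0.0, -0.236]
force: [-0.9, 0.2, -0.6]
grip_width: 0.0
```

>>> apply_moves(
  commands=[
    [[0,0,0.0004],0],
    [[0,0,0.0008],0],
  ],
)

```text
t: 16.57
tcp_pos: [0.4658, 0.1814, 0.0641]
tcp_rot: [-3.142, -0.0, -0.236]
force: [-0.1, -0.9, -0.7]
grip_width: 0.0
```

>>> apply_moves(
  commands=[
    [[0,0,0.0004],0],
    [[0,0,0.0008],0],
  ],
)

```text
t: 16.73
tcp_pos: [0.4658, 0.1814, 0.0633]
tcp_rot: [-3.142, 0.0, -0.236]
force: [0.5, -0.1, -0.2]
grip_width: 0.001
```

>>> apply_moves(
  commands=[
    [[0,0,0.0004],0],
    [[0,0,0.0008],0],
  ],
)

```text
t: 16.9
tcp_pos: [0.4658, 0.1814, 0.0625]
tcp_rot: [-3.142, -0.0, -0.236]
force: [0.1, -0.4, 0.1]
grip_width: -0.003
```

>>> apply_moves(
  commands=[
    [[0,0,0.0004],0],
  ],
)

```text
t: 16.98
tcp_pos: [0.4658, 0.1814, 0.0621]
tcp_rot: [-3.142, 0.0, -0.236]
force: [-0.8, 0.2, -1.1]
grip_width: 0.003
```

>>> apply_moves(
  commands=[
    [[0,0,0.0004],0],
  ],
)

```text
t: 17.07
tcp_pos: [0.4658, 0.1814, 0.0617]
tcp_rot: [-3.142, 0.0, -0.236]
force: [0.2, -0.5, 0.0]
grip_width: -0.002
```

>>> apply_moves(
  commands=[
    [[0,0,0.0004],0],
  ],
)

```text
t: 17.15
tcp_pos: [0.4658, 0.1814, 0.0613]
tcp_rot: [3.142, 0.0, -0.236]
force: [-0.1, -0.5, 0.2]
grip_width: -0.0
```

>>> apply_moves(
  commands=[
    [[0,0,0.0004],0],
  ],
)

```text
t: 17.23
tcp_pos: [0.4658, 0.1814, 0.0609]
tcp_rot: [-3.142, -0.0, -0.236]
force: [-0.3, 1.0, 0.8]
grip_width: -0.001
```

>>> apply_moves(
  commands=[
    [[0,0,0.0004],0],
  ],
)

```text
t: 17.32
tcp_pos: [0.4658, 0.1814, 0.0605]
tcp_rot: [-3.142, 0.0, -0.236]
force: [-0.1, 0.3, -0.6]
grip_width: -0.002
```

>>> apply_moves(
  commands=[
    [[0,0,0.0004],0],
  ],
)

```text
t: 17.4
tcp_pos: [0.4658, 0.1814, 0.0601]
tcp_rot: [-3.142, 0.0, -0.236]
force: [-0.0, 0.3, 0.0]
grip_width: 0.002
```

>>> apply_moves(
  commands=[
    [[0,0,0.0004],0],
  ],
)

```text
t: 17.48
tcp_pos: [0.4658, 0.1814, 0.0597]
tcp_rot: [-3.142, -0.0, -0.236]
force: [-0.2, 0.3, 0.1]
grip_width: -0.001
```

>>> apply_moves(
  commands=[
    [[0,0,0.0004],0],
  ],
)

```text
t: 17.57
tcp_pos: [0.4658, 0.1814, 0.0593]
tcp_rot: [-3.142, -0.0, -0.236]
force: [-0.4, -0.7, 0.4]
grip_width: 0.0
```

>>> apply_moves(
  commands=[
    [[0,0,0.0004],0],
  ],
)

```text
t: 17.65
tcp_pos: [0.4658, 0.1814, 0.0589]
tcp_rot: [-3.142, -0.0, -0.236]
force: [0.1, 0.7, -0.5]
grip_width: 0.0
```

```bash
python3 -c "
from h import *
d=eyes.snapshot('side');im=d['image'][180:250,255:345,::-1]
cv2.imwrite('pics/s12.png',cv2.resize(im,None,fx=8,fy=8,interpolation=cv2.INTER_CUBIC))
"
```

```text
(no output)
```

View pics/s12.png

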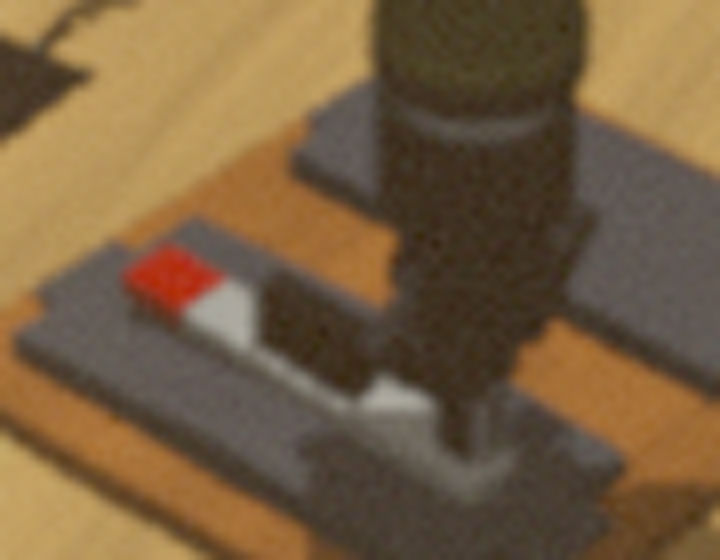

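The bar tipped back onto its plain end (the red end is up again), so the plain end's bearing height should be lower. I'll keep going.

>>> apply_moves(
  commands=[
    [[0,0,0.0004],0],
  ],
)

```text
t: 17.78
tcp_pos: [0.4658, 0.1814, 0.0585]
tcp_rot: [-3.142, 0.0, -0.236]
force: [-0.5, 0.2, 0.0]
grip_width: -0.004
```

>>> apply_moves(
  commands=[
    [[0,0,0.0004],0],
  ],
)

```text
t: 17.87
tcp_pos: [0.4658, 0.1814, 0.0581]
tcp_rot: [-3.142, 0.0, -0.236]
force: [-0.4, -0.7, 1.0]
grip_width: 0.002
```

>>> apply_moves(
  commands=[
    [[0,0,0.0004],0],
  ],
)

```text
t: 17.95
tcp_pos: [0.4658, 0.1814, 0.0577]
tcp_rot: [-3.142, -0.0, -0.236]
force: [-0.8, -0.2, -0.8]
grip_width: -0.002
```

>>> apply_moves(
  commands=[
    [[0,0,0.0004],0],
  ],
)

```text
t: 18.03
tcp_pos: [0.4658, 0.1814, 0.0572]
tcp_rot: [3.142, 0.0, -0.236]
force: [-0.1, 0.6, -0.5]
grip_width: -0.004
```

>>> apply_moves(
  commands=[
    [[0,0,0.0004],0],
  ],
)

```text
t: 18.12
tcp_pos: [0.4658, 0.1814, 0.0569]
tcp_rot: [-3.142, 0.0, -0.236]
force: [-0.5, 0.8, 2.8]
grip_width: -0.003
```

>>> apply_moves(
  commands=[
    [[0,0,0.0004],0],
  ],
)

```text
t: 18.2
tcp_pos: [0.4658, 0.1814, 0.0568]
tcp_rot: [-3.141, -0.0, -0.236]
force: [-1.6, -0.4, 9.2]
grip_width: -0.002
```

>>> apply_moves(
  commands=[
    [[0,0,0.0004],0],
  ],
)

```text
t: 18.28
tcp_pos: [0.4658, 0.1814, 0.0567]
tcp_rot: [-3.141, -0.0, -0.236]
force: [-2.9, -1.0, 13.9]
grip_width: 0.0
```

13.9 N is under the 15 N limit but more than I meant. I'll ease back and hold.

>>> apply_moves(
  commands=[
    [[0,0,-0.0007],0],
    [[0,0,-0.0007],0],
  ],
)

```text
t: 18.45
tcp_pos: [0.4659, 0.1814, 0.057]
tcp_rot: [-3.141, -0.0, -0.236]
force: [0.1, 0.1, -0.3]
grip_width: -0.001
```

>>> apply_moves(
  commands=[
    [[0,0,0],0],
    [[0,0,0],0],
    [[0,0,0],0],
    [[0,0,0],0],
    [[0,0,0],0],
    [[0,0,0],0],
  ],
)

```text
t: 18.95
tcp_pos: [0.4659, 0.1814, 0.0569]
tcp_rot: [-3.141, -0.0, -0.236]
force: [-1.2, -0.7, 4.6]
grip_width: 0.002
```

>>> apply_moves(
  commands=[
    [[0,0,0],0],
    [[0,0,0],0],
    [[0,0,0],0],
    [[0,0,0],0],
  ],
)

```text
t: 19.28
tcp_pos: [0.4659, 0.1814, 0.0569]
tcp_rot: [-3.141, -0.0, -0.236]
force: [-0.2, -0.6, 5.1]
grip_width: 0.001
```

>>> apply_moves(
  commands=[
    [[0,0,-0.001],0],
    [[0,0,-0.004],0],
    [[0,0,-0.02],0],
    [[0,0,-0.05],0],
    [[0,0,-0.09],0],
    [[0,0,-0.13],0],
    [[-0.03,0.03,-0.15],0],
    [[-0.05,0.07,-0.15],0],
    [[-0.05,0.11,-0.15],0],
    [[-0.05,0.15,-0.15],0],
    [[-0.05,0.19,-0.15],0],
    [[-0.05,0.22,-0.15],0],
  ],
)

```text
t: 20.28
tcp_pos: [0.364, -0.0235, 0.207]
tcp_rot: [3.141, 0.0, -0.237]
force: [0.5, -0.3, 0.3]
grip_width: -0.002
```

```bash
python3 -c "
from h import *
go(0,0,0,0)
d=eyes.snapshot('side');im=d['image'][:,:,::-1];cv2.imwrite('pics/side13.png',im)
d=eyes.snapshot('top');im=d['image'][:,:,::-1];cv2.imwrite('pics/top13.png',im)
cv2.imwrite('pics/t13.png',cv2.resize(im[145:270,228:363],None,fx=4.6,fy=4.6,interpolation=cv2.INTER_CUBIC))
"
```

```text
t 20.28 p [ 0.364  -0.0235  0.207 ] rpy [179.98   0.   -13.57] F [ 0.54 -0.32  0.31] grip -0.002
shift [-0.3594  0.0625  0.2071] twist -13.57
```

View pics/t13.png

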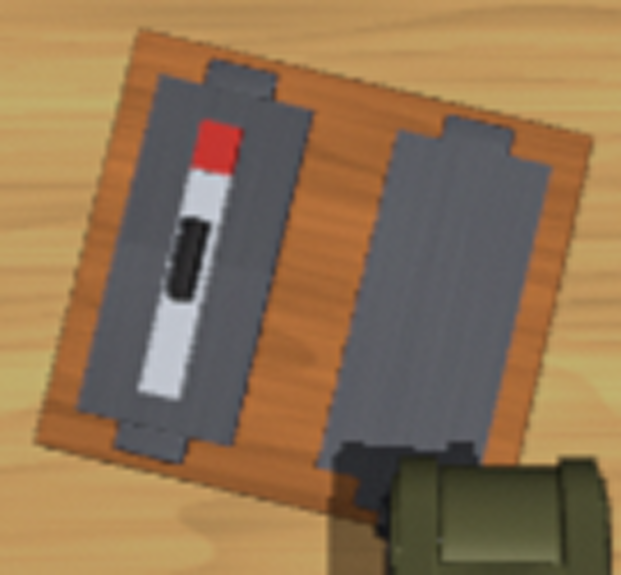

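View pics/top13.png

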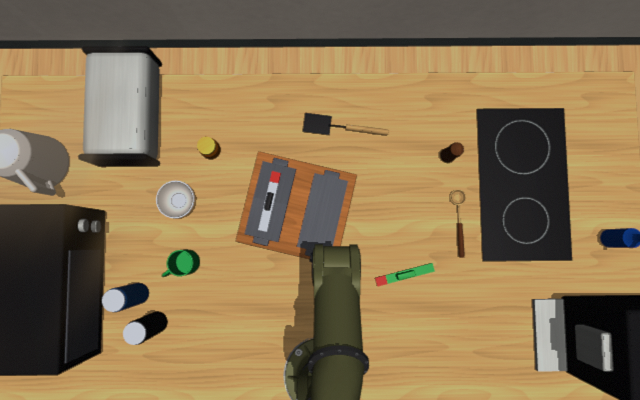

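View pics/side13.png

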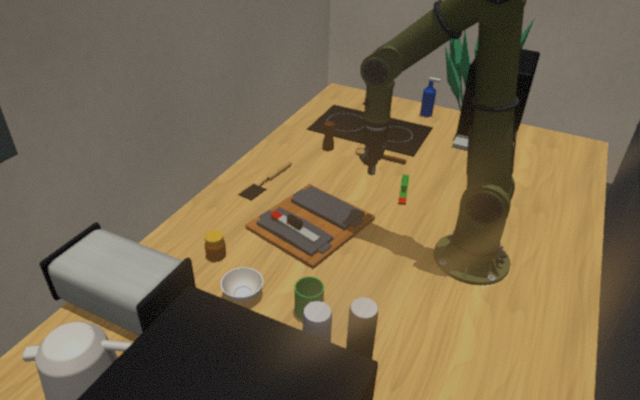

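The final views show the bar lying along the middle of the left plate, with its centre at crop (191,259) against the plate's (196,260). Everything else is at its starting pixels and the arm is clear. Handing in.

```bash
python3 -c "
from rig import env
print(env.sign_off())"
```

```text
the job is handed in; nothing more can be done
None
```

The left plate is the warped one. The straightedge rocked on it, and I left it lying along that plate's middle and handed the job in at about 20 s of the 72 s allowed.

- **Set-down:** I lowered the bar onto the left plate by touch and let go. It made contact with its underside at about 37.5 mm, which is the height of the ridge.
- **Red end:** it gave way and then bore at TCP z 58.0 mm. I held it for about half a second at 5–6.5 N; the highest reading was 8.2 N.
- **Plain end:** the bar tipped back onto this end by itself once I lifted off. It bore at TCP z 56.9 mm, and I held it for about 0.8 s at about 5 N.
- **Rock:** a level bar would have put the TCP at about 61.5 mm, so the two ends together gave way by about 8 mm. The right plate therefore needed no test.

**Last checks:** the bar is within about 2–3 mm of the plate's centre line and parallel to it. The other things look unmoved in the pictures, and the robot touches nothing.

**What went off plan:** the push on the plain end briefly read 13.9 N, above the 3–10 N aim but under the 15 N limit. Easing off then dropped the reading to about zero for a moment before the steady hold.

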